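Return two peg pots to their stacks in the sloping rack

TASK

Two empty metal peg pots have been left on the bench, one standing and one knocked over on its side. Put them back in the sloping rack by nesting one onto each of its two stacks of pots, mouth up and pushed fully home so that its shoulder rests on the rim below; do not ram them, and leave the pot of pegs, the mallet and the notched timber where they are.

Things in the scene. Friction and masses are not known exactly. Their poses are not given: they have to be found in the camera images.
- rack_face (a point): fixed pine rack: centre of its sloping top face, midway between the two round seats, 85 mm above the bench. Board 110 mm up the slope, 230 mm wide, 18 mm thick, on two end cheeks. This frame is level: z up, x from the low front edge to the high back edge, y along the rack; seats 60 mm either side along y. The face slopes 40 degrees, so pots in it lean 40 degrees, mouths tipped to -x
- pot_left_mid (a point): bottom pot (same kind and frame) of the stack in the rack's left (+y) seat: it hangs by its shoulder, leaning 40 degrees. One of the two stacks is a single pot, the other has a second pot nested in it; which is which varies and is not reported. A pot nested home sits 30 mm farther out along z than the one below, 1.5 mm play all round. Dry metal grips: let go partly in, it sticks until pushed
- pot_right_mid (a point): bottom pot of the stack in the rack's right (-y) seat: the same in every way as the left one. In the bottom of the single pot lies a loose wooden plug, 14 mm high, below where a nested pot reaches
- pot_standing_mid (a point): empty pot upright on the bench. All pots are alike: aluminium, 100 to 200 g, 100 mm tall, wall 2.5 mm; a straight collar (68 mm outside, 63 inside diameter) is the top 30 mm; below its shoulder, 70 mm above the foot, the body tapers from 60 to 40 mm diameter at the foot. Point on the axis 50 mm above the foot: rim 50 mm, collar middle 35 mm from it along z; z runs foot to mouth
- pot_lying_mid (a point): empty pot of the same kind and frame lying on its side on the bench, resting on the edge of its foot and the lower edge of the collar, so the axis rises 11 degrees towards the mouth; the mouth faces roughly the robot (within 40 degrees of -x)
- pot_full_mid (a point): pot of the same kind and frame, filled with wooden pegs that stand up to 35 mm above its rim, 300 g, upright on the bench behind the rack, loose. Bystander
- mallet_mid (a point): mallet with a black head 110 mm long and 52 mm across and a 280 mm wooden handle, lying with the handle along x and the head at the +x end, loose; point in the handle. Bystander
- timber_mid (a point): pine timber 90 x 90 mm, 400 mm long plus a 70 mm tenon at its +y end, with a notch, lying along y, loose, 2.2 kg; point at its middle, 45 mm up. Bystander
There are look-alikes about, which are no part of the job. What is shaped like the part that bears pot_right_mid but green or yellow is not meant. What is shaped like the part that bears pot_standing_mid but black is not meant.

How it is judged:
By the outcome, as a careful person would: the job done as asked, in the order asked, and still so for the second after the job is handed in, with the robot touching nothing.
It also fails if it takes over 61 s, if anything falls off the work surface, if the arm or the gripper's body presses on something with over 40 N, if the wrist force passes 120 N, or if a joint passes its speed limit or range.

ROBOT

A 7-joint arm with a two-finger parallel gripper is mounted at the origin on the work surface. World frame = base frame: x ahead of the robot, y to its left, z up, the work surface at z = 0. Lengths are in m, angles in rad, forces in N, time in s.
With the tool pointing down it reaches from about 0.425 to 0.925 m from the base axis. Payload 6.8 kg.
Tool frame: the origin (TCP) lies at the very end of the fingers, on their centre line; the grasp point (between the pads) lies 19 mm behind it; z points along the fingers, y is the line along which they close (so a half turn about z gives the same grasp; the last joint's range is limited). The gripper opens to 85 mm and grips with 20 to 120 N. Pads are 22 mm wide; open, the fingers measure 114 mm over their backs; the gripper's body (76 mm by 85 mm) begins 54 mm behind the grasp point. The pads swing forward as they close: fully open they stand 13 mm farther back than shut.
Start: joints at [1.18, 0.477, 0.022, 1.555, -0.011, 1.109, -0.083], TCP at [0.188, -0.648, 0.207] pointing down, gripper open.
Joint ranges: [-2.96, 2.96], [-0.34, 2.1], [-1.41, 1.46], [0.24, 2.44], [-1.37, 4.51], [0.17, 1.92], [-2.96, 2.96]. Speed limits (rad/s): [2.39, 2.39, 3.14, 3.14, 3.14, 3.14, 3.14].

INTERFACE

Orientations are given as a rotation vector (axis times angle).
In Python, from bench import r gives the robot as it stands.
- The arm moves only by the tool play_rows, never from a script. Its argument "targets" is text: rows parted by semicolons, each of 5 numbers parted by spaces: the closure, from -1 (fully open) to 1 (shut), then the shift along the tool's x, y, z in m, then the turn about the tool's z in rad. In form: gripper dx dy dz spin; .... A call has 1 to 8 rows; each row is the pose to reach, as a shift and turn from the pose commanded when the call began, along the tool's axes at that moment; what a row does not reach only later rows make up. A row lasts 1/12 s, in which the tool goes at most 41.7 mm and 7.16 degrees, less where a joint would pass 70% of its speed; a pose out of reach is approached as far as the arm can. A call with a gripper value outside its range is refused whole. The fingers move at their own pace and stop on an object; "squeeze" is the grip in N (left out, the last holds). Time passes only in rows, so rows that repeat a pose let the fingers close. It gives the time, the measured TCP pose, the force, the opening and the grip force at its end, in the units of the state.
- r.get_obs(): the state, without advancing time (a new reading comes with each control period).
- r.grab_frame(name): name is "scene" or "side" or "wrist"; returns the picture (480x640x3 uint8, red, green, blue); there is no depth.
- r.camera_info(name): a dict with "fov_y" (degrees; the focal length in pixels is half the picture's height over the tangent of half this angle, whatever the lens; pixels are square), "cx", "cy" (the principal point, pixels), "position" and "rotation" of the camera in the world. Camera axes: x right, y down, z forward; pixel columns grow to the right and rows downward; lengths in m; the calibration is good to about 2 mm. The wrist camera is an equidistant fisheye: a pixel r from the principal point sees the ray r / f radians off the axis. A picture is of the moment at which its call begins: read the wrist's pose just before it. camera_info takes no time and is no camera call; for the wrist camera it gives the pose at the moment of the call.
- r.hand_in(): hands the job in; it is judged then, once.
The state is a dict: "clock": time; "joints": joint angles; "qvel": joint speeds; "tau": joint torques, N m; "tcp_pos": TCP position; "orientation": TCP orientation; "contact_force": force on the tool from outside, world axes, zero at the start; "moment": the same for the moment, N m; "grip_width": finger opening in m; "gripper_force": force on a finger pad.
Only numpy, scipy, OpenCV 4.12 (cv2) and the standard library are available. Lean on these libraries where they do the work, as an engineer would, in place of code of your own. Each camera call takes 0.05 s, during which the arm holds its last target. There are 200 camera calls.

## Working session

There is one attempt and no reset: what is moved stays moved. The work goes in short steps, Python scripts to look and compute and a tool call to move; the robot and the scene stay as the last step left them, time stands still between calls to the robot, and variables do not carry over. Pictures are saved under pics/ and viewed, at most 10 in all, crops included, and the job is handed in when it is done.

Besides the shell and the picture viewer there is one more tool, called as a command line: name --argument value ..., lists and objects as JSON in quotes. play_rows: Moves the arm, as the interface text tells. Its arguments: {"type":"object","properties":{"targets":{"type":"string"},"squeeze":{"type":"number"}},"required":["targets"]}

```bash
ls; mkdir -p pics; python3 - <<'E'
from bench import r
import cv2,numpy as np
o=r.get_obs()
for k,v in o.items(): print(k,np.round(v,3))
for n in("scene","side","wrist"):
    c=r.camera_info(n); print(n,{k:np.round(v,4).tolist() for k,v in c.items()})
    cv2.imwrite(f"pics/{n}0.png",r.grab_frame(n)[:,:,::-1])
E
```

```text
pics
clock 0.0
joints [ 1.18   0.478  0.022  1.556 -0.012  1.109 -0.083]
qvel [-0.001 -0.    -0.001 -0.001 -0.001  0.002 -0.003]
tau [-0.0000e+00 -5.9645e+01  1.6080e+00 -2.8120e+01  1.2000e-02  9.0000e-03
 -0.0000e+00]
tcp_pos [ 0.188 -0.648  0.206]
orientation [-3.109e+00 -4.420e-01  1.000e-03]
contact_force [0.017 0.04  0.414]
moment [-0.007 -0.021 -0.008]
gripper_force 0.0
grip_width 0.085
scene {'fov_y': 42.6146, 'cx': 310.7058, 'cy': 236.8598, 'position': [1.4378, -0.0379, 1.2357], 'rotation': [-1.7937, -1.9248, 0.6377]}
side {'fov_y': 46.6543, 'cx': 313.5525, 'cy': 233.6124, 'position': [0.0364, 0.8774, 0.9947], 'rotation': [-0.6869, 2.5848, -1.2193]}
wrist {'fov_y': 65.7065, 'cx': 314.2286, 'cy': 238.4541, 'position': [0.2532, -0.6282, 0.3729], 'rotation': [2.3301, -1.7507, -0.2422]}
```

View pics/scene0.png

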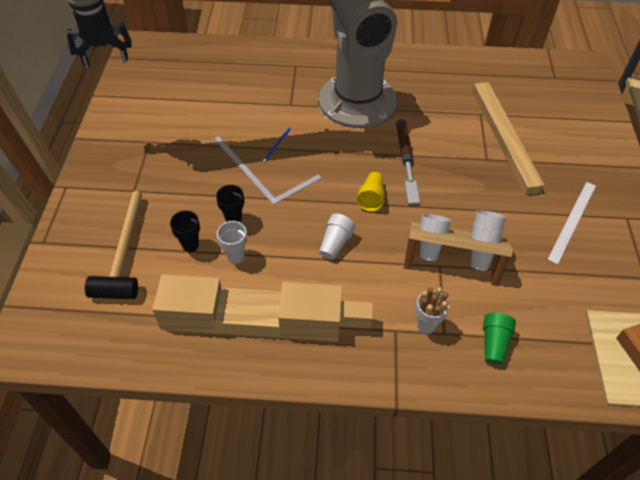

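View pics/side0.png

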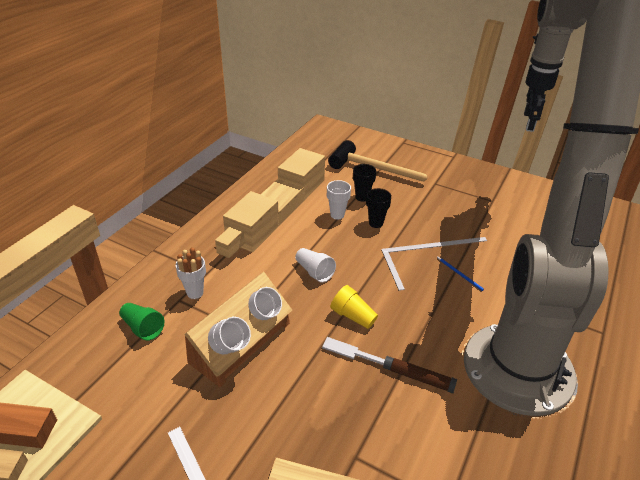

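```bash
cat > h.py <<'E'
import cv2,numpy as np
from bench import r
from scipy.spatial.transform import Rotation as R
def ray(n,px,c=None):
    c=c or r.camera_info(n); f=240/np.tan(np.radians(c["fov_y"])/2)
    d=np.array([(px[0]-c["cx"])/f,(px[1]-c["cy"])/f,1.])
    if n=="wrist":
        t=np.hypot(d[0],d[1]); d=np.array([d[0]/t*np.sin(t),d[1]/t*np.sin(t),np.cos(t)])
    rot=np.array(c["rotation"]); M=rot if rot.ndim==2 else R.from_rotvec(rot).as_matrix()
    return np.array(c["position"]),M@d/np.linalg.norm(d)
def onz(n,px,z):
    p,d=ray(n,px); return p+d*(z-p[2])/d[2]
def tri(a,b):
    (p,d),(q,e)=ray("scene",a),ray("side",b)
    s=np.linalg.lstsq(np.c_[d,-e],q-p,rcond=None)[0]
    A,B=p+d*s[0],q+e*s[1]; return (A+B)/2,np.linalg.norm(A-B)
def proj(n,X):
    c=r.camera_info(n); f=240/np.tan(np.radians(c["fov_y"])/2)
    v=R.from_rotvec(c["rotation"]).as_matrix().T@(np.array(X)-c["position"])
    return np.array([c["cx"]+f*v[0]/v[2],c["cy"]+f*v[1]/v[2]])
def grey(im):
    h=cv2.cvtColor(im,cv2.COLOR_BGR2HSV); return ((h[...,1]<50)&(h[...,2]>85)).astype(np.uint8)*255
E
python3 - <<'E'
from h import *
for n,(x0,y0,x1,y1),k in(("scene",(200,180,520,350),2.5),("side",(170,170,370,390),2.7)):
    im=cv2.imread(f"pics/{n}0.png"); m=grey(im)
    cs,_=cv2.findContours(m,cv2.RETR_EXTERNAL,cv2.CHAIN_APPROX_NONE)
    for c in cs:
        if cv2.contourArea(c)>150 and x0<c[:,0,0].mean()<x1 and y0<c[:,0,1].mean()<y1:
            print(n,c.reshape(-1,2).mean(0).round(1),cv2.contourArea(c),np.round(cv2.boundingRect(c)))
    o=cv2.resize(im[y0:y1,x0:x1],None,fx=k,fy=k,interpolation=cv2.INTER_CUBIC)
    for g in range((x0+19)//20*20,x1,20): cv2.putText(o,str(g),(int((g-x0)*k),8),0,.3,(255,255,255)); cv2.line(o,(int((g-x0)*k),8),(int((g-x0)*k),14),(0,0,255))
    for g in range((y0+19)//20*20,y1,20): cv2.putText(o,str(g),(0,int((g-y0)*k)),0,.3,(255,255,255)); cv2.line(o,(20,int((g-y0)*k)),(26,int((g-y0)*k)),(0,0,255))
    cv2.imwrite(f"pics/{n}_crop.png",o)
E
```

```text
scene [429.1 314.4] 426.0 [416 295  33  39]
scene [480.7 259.7] 303.0 [471 251  22  20]
scene [429.6 250.3] 291.0 [420 241  22  20]
scene [232.7 240.5] 885.5 [217 221  30  43]
scene [434.9 223.5] 419.0 [420 214  30  19]
scene [335.4 235.1] 933.0 [320 214  35  45]
scene [487.7 226.3] 812.5 [471 211  34  32]
scene [410.5 183.9] 318.5 [405 161  15  43]
side [356.9 352.3] 538.0 [322 337  71  28]
side [229.1 335.4] 1148.5 [208 317  43  37]
side [265.  303.3] 794.0 [249 287  33  33]
side [192.  276.5] 549.0 [176 257  30  42]
side [316.1 263.4] 819.0 [296 248  40  34]
side [337.8 198.3] 660.0 [327 180  24  40]
side [181.1 179.6] 2649.5 [ 94 131 183 116]
```

View pics/scene_crop.png

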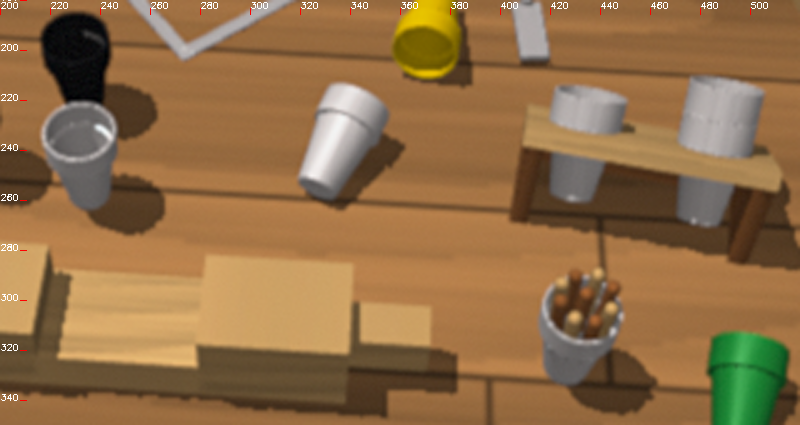

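View pics/side_crop.png

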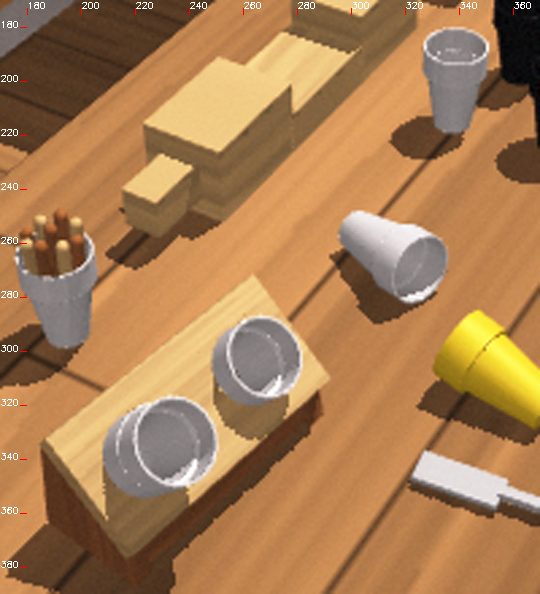

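```bash
cat > m.py <<'E'
from h import *
sc=lambda x,y:(200+(x+.5)/2.5-.5,180+(y+.5)/2.5-.5)
sd=lambda x,y:(170+(x+.5)/2.7-.5,170+(y+.5)/2.7-.5)
P=lambda s,v:print(s,np.round(v,4))
S=onz("scene",sc(80,131),.1);T=onz("side",sd(455.5,47),.1);P("stand",(S,T)); P("tri",tri(sc(80,131),sd(455.5,47))[0])
rim=onz("side",sd(416,267),.0391); foot=onz("scene",sc(319,187),.0196); P("lying rim",rim);P("foot",foot)
print("len xy .098?",np.linalg.norm((rim-foot)[:2]),"yaw",np.degrees(np.arctan2(*(rim-foot)[1::-1])))
c={"BR":onz("side",sd(254,276),.1204),"FR":onz("side",sd(329,380),.0496),"BL":onz("side",sd(42,443),.1204),"FL":onz("side",sd(127,557),.0496)}
for k in c:P(k,c[k])
cen=sum(c.values())/4;P("rack_face",cen)
y=c["BL"]+c["FL"]-c["BR"]-c["FR"];P("W",np.linalg.norm(y)/2);yaw=np.arctan2(-y[0],y[1]);print("yaw deg",np.degrees(yaw))
x=(c["BL"]+c["BR"]-c["FL"]-c["FR"])/2;P("along",np.r_[x,np.linalg.norm(x)])
ex=np.array([np.cos(yaw),np.sin(yaw),0]);ey=np.array([-ex[1],ex[0],0]);ez=np.array([0,0,1]);pz=-np.sin(np.radians(40))*ex+np.cos(np.radians(40))*ez
for s,h,px in((1,.06,sd(176,441)),(-1,.03,sd(261,357))):
    X=cen+s*.06*ey+h*pz; P("rim pred",X); P(" seen on z",onz("side",px,X[2])); print("  scene px crop",(proj("scene",X)-[200,180])*2.5)
P("full",(onz("scene",sc(580,315),.1),onz("side",sd(56,255),.1)))
P("blk1",onz("scene",(230,193),.1));P("blk2",onz("scene",(185,220),.1));
P("timber corners",[onz("scene",sc(*q),.09) for q in((203,257),(353,264),(-110,240))])
E
python3 m.py
```

```text
stand [[ 0.5912 -0.2789  0.1   ]
 [ 0.5925 -0.281   0.1   ]]
tri [ 0.5918 -0.2789  0.1013]
lying rim [ 0.4987 -0.0262  0.0391]
foot [ 0.5822 -0.0558  0.0196]
len xy .098? 0.08862581111653563 yaw 160.45641704255064
BR [0.5716 0.129  0.1204]
FR [0.4907 0.1426 0.0496]
BL [0.609  0.359  0.1204]
FL [0.5296 0.3713 0.0496]
rack_face [0.5502 0.2505 0.085 ]
W 0.2325
yaw deg -9.443333606391425
along [ 0.0801 -0.013   0.0708  0.1077]
rim pred [0.522 0.316 0.131]
 seen on z [0.518  0.3144 0.131 ]
  scene px crop [727.51743304  86.86246558]
rim pred [0.5214 0.1944 0.108 ]
 seen on z [0.5227 0.1942 0.108 ]
  scene px crop [590.69107047  94.49231688]
full [[0.7558 0.174  0.1   ]
 [0.7471 0.1761 0.1   ]]
blk1 [ 0.4731 -0.3005  0.1   ]
blk2 [ 0.5636 -0.3936  0.1   ]
timber corners [[ 0.7142 -0.1526  0.09  ]
 [ 0.7121 -0.0206  0.09  ]
 [ 0.7161 -0.4313  0.09  ]]
```

```bash
cat > go.py <<'E'
# usage: go.py x y z yawdeg  -> shift in current tool axes
import sys;from h import *
def go(x,y,z,yaw,o=None):
    o=o or r.get_obs();M=R.from_rotvec(o["orientation"]).as_matrix()
    d=M.T@(np.array([x,y,z])-o["tcp_pos"]);cy=np.degrees(np.arctan2(M[1,0],M[0,0]));s=(cy-yaw+180)%360-180
    print("shift",np.round(d,4),"spin",round(float(np.radians(s)),4),"| yaw now",round(float(cy),1),"tcp",np.round(o["tcp_pos"],4),"t",o["clock"],"tilt",np.round(M[2],3))
if __name__=="__main__":go(*map(float,sys.argv[1:]))
E
python3 - <<'E'
from h import *
sc=lambda x,y:(200+(x+.5)/2.5-.5,180+(y+.5)/2.5-.5)
sd=lambda x,y:(170+(x+.5)/2.7-.5,170+(y+.5)/2.7-.5)
print("shoulder",onz("scene",sc(347,124),.0334),"foot",onz("scene",sc(319.5,187),.0196),"footside",onz("side",sd(351,226),.0196))
E
```

```text
shoulder [ 0.51426613 -0.03218905  0.0334    ] foot [ 0.58215593 -0.05532892  0.0196    ] footside [ 0.59053235 -0.063695    0.0196    ]
```

play_rows --targets "-1 0.28 -0.137 0 0.447;-1 0.28 -0.137 0 0.447;-1 0.28 -0.137 0 0.447;-1 0.28 -0.137 0 0.447;-1 0.28 -0.137 0 0.447;-1 0.28 -0.137 0 0.447;-1 0.28 -0.137 0 0.447;-1 0.28 -0.137 0 0.447" --squeeze 25

```text
clock: 0.82
tcp_pos: [0.4239, -0.4331, 0.2065]
orientation: [-3.129, 0.247, -0.003]
contact_force: [1.4, 0.7, -0.3]
grip_width: 0.0856
gripper_force: 0.0
```

```bash
python3 go.py .592 -.28 .15 -9.4
```

```text
shift [ 0.1419 -0.1774  0.0572] spin 0.0067 | yaw now -9.0 tcp [ 0.4239 -0.4331  0.2065] t 0.8167 tilt [ 0.001 -0.003 -1.   ]
```

play_rows --targets "-1 0.142 -0.177 0.05 0.007;-1 0.142 -0.177 0.05 0.007;-1 0.142 -0.177 0.05 0.007;-1 0.142 -0.177 0.05 0.007;-1 0.142 -0.177 0.05 0.007;-1 0.142 -0.177 0.05 0.007;-1 0.142 -0.177 0.05 0.007;-1 0.142 -0.177 0.05 0.007"

```text
clock: 1.48
tcp_pos: [0.5888, -0.2849, 0.1557]
orientation: [-3.13, 0.262, 0.002]
contact_force: [-0.2, -0.1, -0.2]
grip_width: 0.0854
gripper_force: 0.0
```

```bash
python3 - <<'E'
from h import *;from go import go
o=r.get_obs();go(.592,-.28,.064,-9.4,o);c=r.camera_info("wrist");print(c)
cv2.imwrite("pics/w1.png",r.grab_frame("wrist")[:,:,::-1])
E
```

```text
shift [ 0.0024 -0.0053  0.0917] spin -0.0033 | yaw now -9.6 tcp [ 0.5888 -0.2849  0.1557] t 1.4833 tilt [-0.001 -0.001 -1.   ]
{'fov_y': 65.70646984690485, 'cx': 314.22864754982794, 'cy': 238.4541454683482, 'position': array([ 0.65570302, -0.29564912,  0.32271663]), 'rotation': array([ 1.90259258, -2.25309126, -0.31106264])}
```

View pics/w1.png

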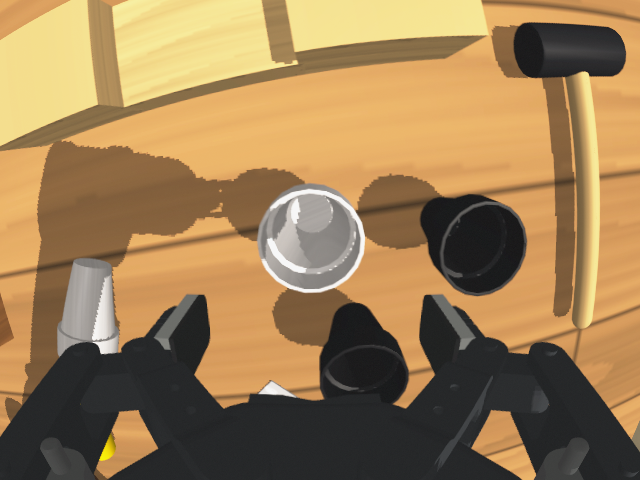

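```bash
python3 - <<'E'
from h import *;from go import go
p=onz("wrist",(311,239),.1);print("rim centre",p);go(p[0],p[1],.064,-9.4)
E
```

```text
rim centre [ 0.59265529 -0.28537319  0.1       ]
shift [ 0.0048 -0.0027  0.0922] spin -0.0065 | yaw now -9.8 tcp [ 0.5876 -0.2872  0.1562] t 1.5333 tilt [-0.001  0.    -1.   ]
```

play_rows --targets "-1 0.004 -0.004 0.04 0;-1 0.004 -0.004 0.08 0;-1 0.004 -0.004 0.092 0;-1 0.004 -0.004 0.092 0;1 0.004 -0.004 0.092 0;1 0.004 -0.004 0.092 0;1 0.004 -0.004 0.092 0;1 0.004 -0.004 0.092 0" --squeeze 25

```text
clock: 2.2
tcp_pos: [0.5941, -0.2851, 0.0674]
orientation: [3.128, -0.269, 0.006]
contact_force: [-1.0, -0.1, 6.5]
grip_width: 0.0655
gripper_force: 29.0
```

play_rows --targets "1 0 0 0 0;1 0 0 0 0;1 0 0 0 0;1 0 0 0 0"

```text
clock: 2.53
tcp_pos: [0.5943, -0.285, 0.0674]
orientation: [3.128, -0.269, 0.006]
contact_force: [-0.8, 0.5, 7.4]
grip_width: 0.0652
gripper_force: 29.4
```

```bash
python3 - <<'E'
from h import *;from go import go
go(.5925,-.283,.064,-9.4)
im=r.grab_frame("side")[150:250,290:390,::-1];im2=r.grab_frame("scene")[170:270,190:290,::-1]
cv2.imwrite("pics/g1.png",cv2.resize(np.hstack([im,im2]),None,fx=4,fy=4,interpolation=2))
E
```

```text
shift [-0.0021 -0.0017  0.0034] spin -0.0075 | yaw now -9.8 tcp [ 0.5943 -0.285   0.0674] t 2.5333 tilt [ 0.004  0.001 -1.   ]
```

View pics/g1.png

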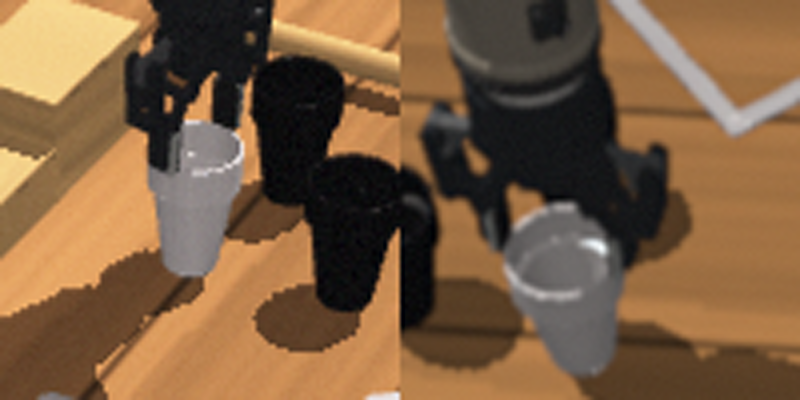

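play_rows --targets "-1 0 0 0 0;-1 0 0 0 0;-1 0 0 0.009 0;-1 0 0 0.009 0;1 0 0 0.009 0;1 0 0 0.009 0;1 0 0 0.009 0;1 0 0 0.009 0" --squeeze 25

```text
clock: 3.3
tcp_pos: [0.5925, -0.2837, 0.0555]
orientation: [-3.13, 0.268, 0.001]
contact_force: [0.8, -0.1, -0.6]
grip_width: 0.0669
gripper_force: 28.5
```

play_rows --targets "1 0 0 0 0;1 0 0 0 0;1 0 0 0 0;1 0 0 -0.03 0;1 0 0 -0.06 0;1 0 0 -0.06 0;1 0 0 -0.06 0"

```text
clock: 3.88
tcp_pos: [0.5941, -0.2846, 0.1178]
orientation: [3.129, -0.269, 0.006]
contact_force: [0.5, 0.5, -1.7]
grip_width: 0.0668
gripper_force: 29.8
```

```bash
python3 - <<'E'
from h import *;from go import go
go(.49,-.16,.062,-9.4)
im=r.grab_frame("side")[140:240,290:390,::-1];im2=r.grab_frame("scene")[150:250,190:290,::-1]
cv2.imwrite("pics/g2.png",cv2.resize(np.hstack([im,im2]),None,fx=4,fy=4,interpolation=2))
E
```

```text
shift [-0.124  -0.105   0.0552] spin -0.0074 | yaw now -9.8 tcp [ 0.5941 -0.2846  0.1178] t 3.8833 tilt [ 0.004  0.001 -1.   ]
```

View pics/g2.png

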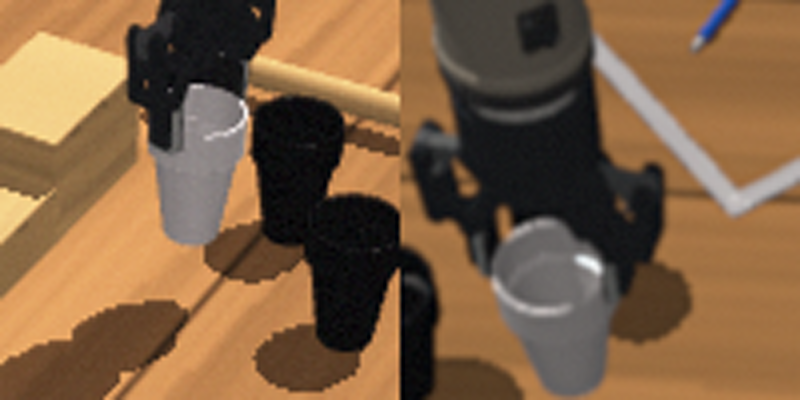

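play_rows --targets "1 -0.02 -0.04 0 0;1 -0.04 -0.08 0 0;1 -0.053 -0.107 0 0;1 -0.053 -0.107 0 0;1 -0.053 -0.107 0.025 0;1 -0.053 -0.107 0.045 0;1 -0.053 -0.107 0.045 0;1 -0.053 -0.107 0.045 0"

```text
clock: 4.65
tcp_pos: [0.5569, -0.1692, 0.069]
orientation: [-3.13, 0.269, 0.007]
contact_force: [0.0, -0.4, -1.0]
grip_width: 0.0667
gripper_force: 29.8
```

play_rows --targets "1 0 0 0.008 0;1 0 0 0.016 0;1 0 0 0.019 0;1 0 0 0.019 0"

```text
clock: 4.98
tcp_pos: [0.5617, -0.1698, 0.0547]
orientation: [3.13, -0.269, 0.009]
contact_force: [-4.0, 1.9, 18.4]
grip_width: 0.0666
gripper_force: 32.4
```

play_rows --targets "1 -0.0074 0 -0.0029 0;1 -0.015 0 -0.0037 0;1 -0.0224 0 -0.0038 0;1 -0.03 0 -0.0033 0;1 -0.0374 0 -0.0021 0;1 -0.0447 0 0 0;1 -0.0518 0 0.0022 0;1 -0.0587 0 0.0055 0"

```text
clock: 5.65
tcp_pos: [0.5113, -0.1615, 0.0534]
orientation: [3.127, -0.269, 0.034]
contact_force: [3.8, 1.1, 55.3]
grip_width: 0.0665
gripper_force: 38.7
```

play_rows --targets "1 -0.004 0 0.002 0;1 -0.004 0 0.002 0;1 -0.004 0 0.002 0;1 -0.004 0 -0.06 0;1 -0.004 0 -0.1 0;1 -0.004 0 -0.1 0;1 -0.004 0 -0.1 0;1 -0.004 0 -0.1 0"

```text
clock: 6.32
tcp_pos: [0.4968, -0.1589, 0.1468]
orientation: [3.13, -0.269, 0.003]
contact_force: [0.7, -0.1, -1.9]
grip_width: 0.0668
gripper_force: 35.1
```

```bash
python3 - <<'E'
from h import *;from go import go
go(.521,.195,.3,-9.4)
im=r.grab_frame("side")[100:220,270:390,::-1];im2=r.grab_frame("scene")[120:240,220:340,::-1]
cv2.imwrite("pics/g3.png",cv2.resize(np.hstack([im,im2]),None,fx=3.3,fy=3.3,interpolation=2))
E
```

```text
shift [-0.0362 -0.3528 -0.1534] spin -0.0074 | yaw now -9.8 tcp [ 0.4968 -0.1589  0.1468] t 6.3167 tilt [ 0.002  0.    -1.   ]
```

View pics/g3.png

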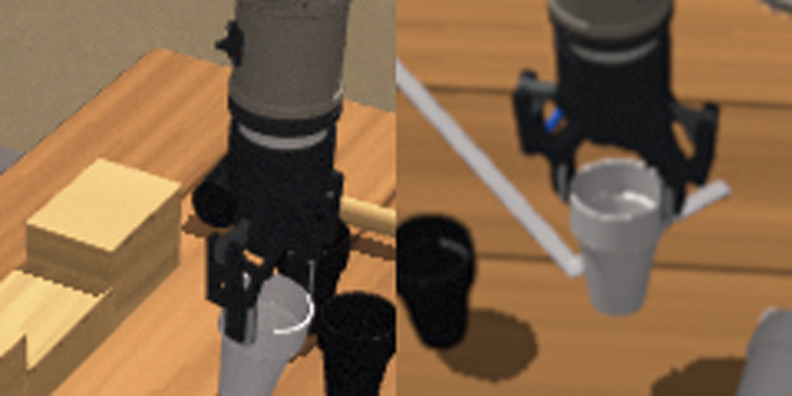

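```bash
cat > lean.py <<'E'
from h import *;from go import go
def lean(guess=30,im=None,n="side",verb=True):
    o=r.get_obs();M=R.from_rotvec(o["orientation"]).as_matrix();u=M[:,0]*[1,1,0];u/=np.linalg.norm(u);nrm=np.array([-u[1],u[0],0])
    G=np.array(o["tcp_pos"])+[0,0,.028]
    im=r.grab_frame(n)[:,:,::-1] if im is None else im
    m=grey(np.ascontiguousarray(im))
    def pl(px):
        p,d=ray(n,px);return p+d*(np.dot(G-p,nrm)/np.dot(d,nrm))
    th=np.radians(guess)
    f=np.array([np.sin(th),-np.cos(th)]) # foot direction in (u,z)
    X=lambda s:G+(u*f[0]+np.array([0,0,1])*f[1])*s
    a,b=proj(n,X(.03)),proj(n,X(.075))
    for _ in range(4):
        t=(b-a)/np.linalg.norm(b-a);q=np.array([-t[1],t[0]]);L=np.linalg.norm(b-a);mid=[]
        for s in np.linspace(0,L,20):
            w=np.arange(-35,35.1,.25);P=a+t*s+w[:,None]*q;v=m[np.clip(P[:,1].round().astype(int),0,479),np.clip(P[:,0].round().astype(int),0,639)]>0
            if v.sum()<20: continue
            c=len(w)//2; k=np.where(v)[0]; k0=k[np.abs(k-c).argmin()]
            if abs(k0-c)>30: continue
            i=j=k0
            while i>0 and v[i-1]: i-=1
            while j<len(w)-1 and v[j+1]: j+=1
            mid.append(np.r_[a+t*s+q*(w[i]+w[j])/2,w[j]-w[i]])
        mid=np.array(mid);vx,vy,x0,y0=cv2.fitLine(mid[:,:2].astype(np.float32),cv2.DIST_HUBER,0,.01,.01).ravel()
        d=np.array([vx,vy]);d*=np.sign(d@t);c=np.array([x0,y0]);a,b=c+d*((a-c)@d),c+d*((b-c)@d)
    A,B=pl(a),pl(b);D=B-A;ang=np.degrees(np.arctan2(D@u,-D[2]))
    # foot end along line
    s=0;
    while s<80 and m[tuple((a+d*s).round().astype(int)[::-1].clip(0,[479,639]))]>0: s+=.25
    F=pl(a+d*s)
    if verb: print("lean",round(ang,1),"widths",mid[:,2].round(1)[::5],"foot rel G (u,z)",np.round([(F-G)@u,F[2]-G[2]],4),"axis offset at G",np.round(np.cross([D@u,D[2]],[(G-A)@u,(G-A)[2]])/np.linalg.norm(D),4))
    return ang
if __name__=="__main__":
    im=r.grab_frame("side")[:,:,::-1]
    for g in(10,25,40):lean(g,im)
    im=r.grab_frame("side")[:,:,::-1];cv2.imwrite("pics/l.png",im)
E
python3 lean.py
```

```text
lean 10.8 widths [19.5 18.5 16.2 16.5] foot rel G (u,z) [ 0.0239 -0.0953] axis offset at G -0.0056
lean 11.3 widths [15.8 18.8 17.5 17. ] foot rel G (u,z) [ 0.0244 -0.0952] axis offset at G -0.0052
lean 17.3 widths [13.2 20.5 19.2 17. ] foot rel G (u,z) [ 0.0297 -0.0945] axis offset at G -0.0002lean.py:31: DeprecationWarning: Arrays of 2-dimensional vectors are deprecated. Use arrays of 3-dimensional vectors instead. (deprecated in NumPy 2.0)
  if verb: print("lean",round(ang,1),"widths",mid[:,2].round(1)[::5],"foot rel G (u,z)",np.round([(F-G)@u,F[2]-G[2]],4),"axis offset at G",np.round(np.cross([D@u,D[2]],[(G-A)@u,(G-A)[2]])/np.linalg.norm(D),4))
```

play_rows --targets "1 0.005 -0.035 -0.04 0;1 0.01 -0.07 -0.073 0;1 0.058 -0.11 -0.073 0;1 0.058 -0.15 -0.073 0;1 0.058 -0.19 -0.073 0;1 0.058 -0.23 -0.073 0;1 0.058 -0.27 -0.073 0;1 0.058 -0.31 -0.073 0" --squeeze 20

```text
clock: 7.18
tcp_pos: [0.6033, 0.1212, 0.2173]
orientation: [3.129, -0.269, -0.004]
contact_force: [0.7, -0.3, -0.8]
grip_width: 0.0665
gripper_force: 35.1
```

play_rows --targets "1 0 -0.04 0 0;1 0 -0.08 0 0;1 0 -0.105 0 0;1 0 -0.105 0 0;1 0 -0.105 0 0;1 0 -0.105 0 0"

```text
clock: 7.68
tcp_pos: [0.6212, 0.2217, 0.2174]
orientation: [3.128, -0.269, -0.004]
contact_force: [-0.1, -0.5, -1.2]
grip_width: 0.0665
gripper_force: 35.1
```

```bash
python3 go.py .625 .24 .162 -9.4; python3 -W ignore lean.py
```

```text
shift [ 0.0008 -0.0188  0.0554] spin -0.0077 | yaw now -9.8 tcp [0.6212 0.2217 0.2174] t 7.6833 tilt [-0.002  0.002 -1.   ]
lean 15.5 widths [20.  25.  23.  21.8] foot rel G (u,z) [ 0.0321 -0.1078] axis offset at G -0.0022
lean 28.8 widths [23.8 21.2 24.8 24.8] foot rel G (u,z) [ 0.0495 -0.1106] axis offset at G 0.01
lean 32.1 widths [21.8 25.8 25.8 23.8] foot rel G (u,z) [ 0.1335 -0.2346] axis offset at G 0.0115
```

play_rows --targets "1 0.002 -0.018 0.02 0;1 0.002 -0.018 0.04 0;1 0.002 -0.018 0.055 0;1 0.002 -0.018 0.055 0;1 0.002 -0.018 0.055 0;1 0.002 -0.018 0.055 0" --squeeze 20

```text
clock: 8.28
tcp_pos: [0.6276, 0.2395, 0.1653]
orientation: [-3.129, 0.271, -0.002]
contact_force: [-0.7, -0.5, -2.6]
grip_width: 0.0669
gripper_force: 35.1
```

play_rows --targets "1 -0.008 0 0 0;1 -0.016 0 0 0;1 -0.024 0 0 0;1 -0.028 0 0 0;1 -0.032 0 0 0;1 -0.032 0 0 0"

```text
clock: 8.78
tcp_pos: [0.5955, 0.2462, 0.1651]
orientation: [-3.129, 0.268, -0.004]
contact_force: [3.1, 0.0, -0.9]
grip_width: 0.0666
gripper_force: 35.3
```

```bash
python3 -W ignore lean.py; python3 -c "
from bench import r;o=r.get_obs();print(o['moment'],o['contact_force'])"
```

```text
lean 14.4 widths [18.  24.  21.  18.8] foot rel G (u,z) [ 0.032  -0.1074] axis offset at G -0.0043
lean 28.9 widths [21.5 19.2 17.8 21.2] foot rel G (u,z) [ 0.0488 -0.1087] axis offset at G 0.0099
lean 11.0 widths [25.2 22.5 21.2 21.2] foot rel G (u,z) [ 0.0212 -0.0996] axis offset at G -0.0018
[ 0.03392361 -0.66021879 -0.01225322] [2.70868875 0.4445097  0.52853049]
```

play_rows --targets "1 -0.007 0 0 0;1 -0.014 0 0 0;1 -0.02 0 0 0;1 -0.02 0 0 0"

```text
clock: 9.22
tcp_pos: [0.5739, 0.2494, 0.1642]
orientation: [3.13, -0.267, -0.002]
contact_force: [1.2, -0.8, 1.1]
grip_width: 0.0667
gripper_force: 35.5
```

play_rows --targets "1 -0.007 0 0 0;1 -0.014 0 0 0;1 -0.02 0 0 0;1 -0.023 0 0 0;1 -0.023 0 0 0"

```text
clock: 9.63
tcp_pos: [0.5518, 0.2534, 0.1643]
orientation: [3.13, -0.267, -0.001]
contact_force: [1.2, -1.5, 2.3]
grip_width: 0.0665
gripper_force: 35.2
```

```bash
python3 - <<'E'
from h import *
im=r.grab_frame("side")[200:400,150:350,::-1];im2=r.grab_frame("scene")[120:320,390:590,::-1]
cv2.imwrite("pics/g4.png",cv2.resize(np.hstack([im,im2]),None,fx=2,fy=2,interpolation=2))
E
```

```text
(no output)
```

View pics/g4.png

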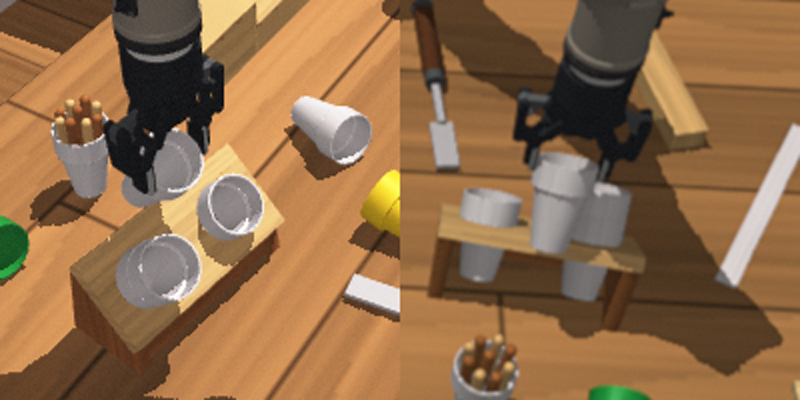

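play_rows --targets "1 0 0 -0.03 0;1 0 0 -0.06 0;1 -0.02 0.015 -0.06 0;1 -0.05 0.04 -0.06 0;1 -0.082 0.063 -0.06 0;1 -0.082 0.063 -0.06 0;1 -0.082 0.063 -0.06 0;1 -0.082 0.063 -0.06 0"

```text
clock: 10.4
tcp_pos: [0.4611, 0.2054, 0.2242]
orientation: [-3.13, 0.268, 0.001]
contact_force: [-0.6, -1.0, -1.2]
grip_width: 0.0666
gripper_force: 34.9
```

```bash
python3 go.py .460 .2046 .154 -9.4; python3 - <<'E'
from h import *
im=r.grab_frame("side")[:,:,::-1].copy();cv2.imwrite("pics/s5.png",im)
m=grey(im);o=r.get_obs();print(proj("side",np.array(o["tcp_pos"])+[0,0,.028]))
cs,h=cv2.findContours(m,cv2.RETR_CCOMP,cv2.CHAIN_APPROX_NONE)
for c in cs:
    b=cv2.boundingRect(c)
    if cv2.contourArea(c)>200 and 180<b[0]<330 and 180<b[1]<360: print(cv2.contourArea(c),b,cv2.fitEllipse(c))
E
python3 -W ignore -c "
import cv2;from lean import lean
im=cv2.imread('pics/s5.png')
for g in(25,35,45):lean(g,im)"
```

```text
shift [-0.0009  0.001   0.0702] spin -0.0069 | yaw now -9.8 tcp [0.4611 0.2054 0.2242] t 10.4 tilt [-0. -0. -1.]
[286.43850628 266.00862679]
540.5 (322, 337, 71, 28) ((348.20849609375, 349.6897277832031), (12.324739456176758, 79.26753234863281), 105.80435943603516)
1146.0 (208, 317, 43, 37) ((229.01402282714844, 335.1756896972656), (33.96395492553711, 43.1710319519043), 66.53436279296875)
795.0 (249, 287, 33, 33) ((264.88262939453125, 303.1034240722656), (30.923583984375, 32.908790588378906), 54.243194580078125)
1579.5 (259, 242, 77, 44) ((297.530029296875, 266.16015625), (38.68806076049805, 72.2174301147461), 84.65735626220703)
lean 16.2 widths [12.8 11.   9.   7.5] foot rel G (u,z) [ 0.0333 -0.0695] axis offset at G -0.0125
lean 39.2 widths [10.8 16.2  8.2  8. ] foot rel G (u,z) [ 0.061  -0.0903] axis offset at G 0.0098
lean 2.4 widths [2.8 2.8 2.8 2.8] foot rel G (u,z) [ 0.0272 -0.063 ] axis offset at G -0.0246
```

play_rows --targets "1 -0.001 0.001 0.03 0;1 -0.001 0.001 0.06 0;1 -0.001 0.001 0.07 0;1 -0.001 0.001 0.07 0;1 0.009 0.001 0.082 0;1 0.018 0.001 0.093 0;1 0.018 0.001 0.093 0;1 0.018 0.001 0.093 0"

```text
clock: 11.12
tcp_pos: [0.4796, 0.2014, 0.132]
orientation: [-3.13, 0.27, -0.0]
contact_force: [-0.4, 0.9, -0.8]
grip_width: 0.0666
gripper_force: 34.9
```

```bash
python3 - <<'E'
from h import *;from go import go
s=.012+.07-.030 ;go(.4771,.2018,.131,-9.4)
o=r.get_obs();print(o["contact_force"])
a=r.grab_frame("side")[220:380,190:350,::-1];b=r.grab_frame("scene")[160:320,380:540,::-1]
cv2.imwrite("pics/g5.png",cv2.resize(np.hstack([a,b]),None,fx=2.5,fy=2.5,interpolation=2))
E
```

```text
shift [-0.0025  0.0001  0.001 ] spin -0.0078 | yaw now -9.8 tcp [0.4796 0.2014 0.132 ] t 11.1167 tilt [ 0. -0. -1.]
[-0.42421855  0.94644306 -0.83465434]
```

play_rows --targets "1 0.003 0 0.005 0;1 0.007 0 0.009 0;1 0.011 0 0.014 0;1 0.015 0 0.018 0;1 0.018 0 0.022 0;1 0.018 0 0.022 0"

```text
clock: 11.72
tcp_pos: [0.4965, 0.1974, 0.108]
orientation: [3.129, -0.269, -0.002]
contact_force: [-0.9, 0.2, -3.3]
grip_width: 0.0668
gripper_force: 34.9
```

play_rows --targets "1 0.003 0 0.004 0;1 0.006 0 0.007 0;1 0.009 0 0.01 0;1 0.0095 0 0.0115 0;1 0.0095 0 0.0115 0"

```text
clock: 12.13
tcp_pos: [0.5043, 0.1964, 0.0967]
orientation: [3.129, -0.267, -0.005]
contact_force: [-4.1, 1.2, -0.7]
grip_width: 0.0666
gripper_force: 35.1
```

```bash
python3 - <<'E'
from h import *
o=r.get_obs();print(o["contact_force"],o["tcp_pos"])
R0=np.array([.5218,.1943,.108]);pz=np.array([-.634,.105,.766]);G=o["tcp_pos"]+np.array([0,0,.028]);d=G-R0
print("along",d@pz,"off",d-d@pz*pz)
a=r.grab_frame("side")[220:380,190:350,::-1];b=r.grab_frame("scene")[160:320,380:540,::-1]
cv2.imwrite("pics/g6.png",cv2.resize(np.hstack([a,b]),None,fx=2.5,fy=2.5,interpolation=2))
E
```

```text
[-4.12995397  1.16692868 -0.68562792] [0.50426525 0.19636254 0.09667345]
along 0.024105462083310256 off [-0.00225189 -0.00046853 -0.00179134]
```

play_rows --targets "1 0.002 0 0.002 0;1 0.004 0 0.004 0;1 0.005 0 0.006 0;1 0.005 0 0.006 0"

```text
clock: 12.57
tcp_pos: [0.5064, 0.1958, 0.0904]
orientation: [3.128, -0.266, -0.013]
contact_force: [-13.7, 1.0, 5.8]
grip_width: 0.0666
gripper_force: 35.6
```

play_rows --targets "1 0.002 0 0.002 0;1 0.003 0 0.003 0;1 0.003 0 0.003 0"

```text
clock: 12.82
tcp_pos: [0.5058, 0.1957, 0.0874]
orientation: [3.126, -0.263, -0.021]
contact_force: [-24.1, 1.1, 13.8]
grip_width: 0.067
gripper_force: 36.6
```

play_rows --targets "1 0 0 0.002 0;1 0 0 0.004 0;1 0 0 0.004 0;1 0 0 0.004 0"

```text
clock: 13.15
tcp_pos: [0.506, 0.1954, 0.0842]
orientation: [3.126, -0.264, -0.02]
contact_force: [-26.0, -0.1, 19.2]
grip_width: 0.0665
gripper_force: 38.6
```

play_rows --targets "-1 -0.002 0 -0.003 0;-1 -0.002 0 -0.003 0;-1 -0.002 0 -0.003 0;-1 -0.002 0 -0.003 0;-1 -0.002 0 -0.04 0;-1 -0.002 0 -0.08 0;-1 -0.002 0.03 -0.12 0;-1 -0.002 0.07 -0.12 0"

```text
clock: 13.82
tcp_pos: [0.5049, 0.1352, 0.2104]
orientation: [-3.124, 0.258, -0.017]
contact_force: [1.8, -0.4, 0.7]
grip_width: 0.0853
gripper_force: 0.0
```

play_rows --targets "-1 0 0.04 0 0;-1 0 0.08 0 0;-1 0 0.12 0 0;-1 0 0.145 0 0;-1 0 0.145 0 0;-1 0 0.145 0 0"

```text
clock: 14.32
tcp_pos: [0.4763, -0.0148, 0.2044]
orientation: [3.129, -0.275, 0.002]
contact_force: [0.9, 1.2, 0.6]
grip_width: 0.0852
gripper_force: 0.0
```

```bash
cat > rims.py <<'E'
from h import *
im=np.ascontiguousarray(r.grab_frame("side")[:,:,::-1]);cv2.imwrite("pics/rim_side.png",im);cv2.imwrite("pics/rim_scene.png",r.grab_frame("scene")[:,:,::-1])
m=grey(im);cs,_=cv2.findContours(m,cv2.RETR_EXTERNAL,cv2.CHAIN_APPROX_NONE)
for c in cs:
    b=cv2.boundingRect(c)
    if cv2.contourArea(c)>300 and 180<b[0]<345 and 180<b[1]<360: print(cv2.contourArea(c),b)
cen=np.array([.5502,.2505,.085]);yaw=np.radians(-9.4);ex=np.array([np.cos(yaw),np.sin(yaw),0]);ey=np.array([-ex[1],ex[0],0]);t=np.radians(40);pz=np.array([0,0,np.cos(t)])-np.sin(t)*ex;px=np.array([0,0,np.sin(t)])+np.cos(t)*ex
# predicted outline extents of stack: bbox from circles of collars
def box(n,side,h):
    P=[]
    for hh in(0,h):
        for a in np.linspace(0,2*np.pi,72):P.append(proj(n,cen+side*.06*ey+hh*pz+.034*(np.cos(a)*px+np.sin(a)*ey)))
    P=np.array(P);return np.r_[P.min(0),P.max(0)-P.min(0)].round(1)
for s in(1,-1):
    for h in(.03,.06,.063,.068,.09):print(s,h,box("side",s,h),box("scene",s,h))
ms=grey(cv2.imread("pics/rim_scene.png"));cs,_=cv2.findContours(ms,cv2.RETR_EXTERNAL,cv2.CHAIN_APPROX_NONE)
for c in cs:
    b=cv2.boundingRect(c)
    if cv2.contourArea(c)>250 and 410<b[0]<520 and 170<b[1]<290: print("scene",cv2.contourArea(c),b)
E
python3 rims.py
```

```text
536.5 (322, 337, 71, 28)
1149.5 (208, 317, 43, 37)
1010.5 (248, 284, 40, 36)
817.0 (296, 248, 40, 34)
1 0.03 [205.7 319.   36.6  35.7] [470.6 223.4  32.6  20.6]
1 0.06 [205.7 315.9  42.6  38.7] [470.6 211.   35.6  32.9]
1 0.063 [205.7 315.6  43.3  39. ] [470.6 209.8  35.9  34.1]
1 0.068 [205.7 315.1  44.3  39.6] [470.6 207.7  36.4  36.2]
1 0.09 [205.7 312.8  49.   41.9] [470.6 198.6  38.5  45.4]
-1 0.03 [246.6 286.9  34.1  33.6] [419.3 214.1  31.5  20. ]
-1 0.06 [246.6 283.4  40.5  37.1] [419.3 201.9  34.2  32.3]
-1 0.063 [246.6 283.1  41.2  37.5] [419.3 200.6  34.4  33.5]
-1 0.068 [246.6 282.5  42.3  38.1] [419.3 198.6  34.9  35.6]
-1 0.09 [246.6 279.8  47.3  40.7] [419.3 189.5  36.8  44.6]
scene 305.5 (471, 251, 22, 20)
scene 288.5 (421, 241, 21, 20)
scene 812.5 (471, 211, 34, 32)
scene 787.0 (420, 202, 34, 32)
```

```bash
python3 - <<'E'
from h import *
im=np.ascontiguousarray(r.grab_frame("wrist")[:,:,::-1]);cv2.imwrite("pics/w2.png",im);ci=r.camera_info("wrist")
m=grey(im);cs,_=cv2.findContours(m,cv2.RETR_EXTERNAL,cv2.CHAIN_APPROX_NONE)
for c in cs:
    if cv2.contourArea(c)<1500: continue
    P=c.reshape(-1,2).astype(float);W=np.array([onz("wrist",p,.035)[:2] for p in P[::2]])
    (x,y),(w,h),a=cv2.minAreaRect((W*1000).astype(np.float32));B=cv2.boxPoints(((x,y),(w,h),a))
    print(cv2.contourArea(c),cv2.boundingRect(c),"world rect c",(round(x),round(y)),(round(w),round(h)),round(a,1))
    q=W-W.mean(0);e=np.linalg.svd(q,full_matrices=0)[2][0];e*=-np.sign(e[0]);s=q@e;t=q@np.array([-e[1],e[0]])
    if max(w,h)<160:
      mids=[]
      for lo in np.arange(s.min()+.008,s.max()-.008,.008):
        k=(s>=lo)&(s<lo+.008)
        if k.sum()>1: mids.append((lo+.004,t[k].min(),t[k].max()))
      mids=np.array(mids);print(np.round(mids*1000,1));mm=(mids[:,1]+mids[:,2])/2;pf=np.polyfit(mids[:,0],mm,1)
      print("mean",W.mean(0),"e",e,"yaw",np.degrees(np.arctan2(e[1],e[0])+np.arctan(pf[0])),"pf",pf,"s range",s.min(),s.max())
E
```

```text
3160.5 (432, 229, 167, 131) world rect c (288, -231) (276, 122) 40.0
6467.5 (24, 171, 91, 103) world rect c (515, 260) (107, 128) 48.8
[[-57.3 -28.8  23.3]
 [-49.3 -36.2  28.4]
 [-41.3 -43.8  33.6]
 [-33.3 -49.   37. ]
 [-25.3 -51.9  42.9]
 [-17.3 -53.3  47.1]
 [ -9.3 -54.   52.5]
 [ -1.3 -51.   56.8]
 [  6.7 -48.   57. ]
 [ 14.7 -45.   55.8]
 [ 22.7 -42.1  53.8]
 [ 30.7 -39.9  49. ]
 [ 38.7 -37.1  44. ]
 [ 46.7 -34.1  39. ]
 [ 54.7 -31.1  30.5]
 [ 62.7 -29.1  23.3]
 [ 70.7 -26.1  13.4]]
mean [0.51284115 0.25547255] e [-0.30706234  0.9516894 ] yaw 109.98856967343411 pf [ 0.03677822 -0.00063375] s range -0.06930967642205552 0.07823552482163643
6598.0 (290, 81, 79, 119) world rect c (539, -43) (68, 105) 68.1
[[-46.3 -20.8  19.5]
 [-38.3 -22.1  20.7]
 [-30.3 -23.3  22.5]
 [-22.3 -24.1  23.9]
 [-14.3 -25.9  24.8]
 [ -6.3 -27.2  26.3]
 [  1.7 -28.1  26.8]
 [  9.7 -32.1  31.6]
 [ 17.7 -34.3  33.3]
 [ 25.7 -34.1  33.5]
 [ 33.7 -34.6  33.6]
 [ 41.7 -34.8  33.4]]
mean [ 0.5331652  -0.04031208] e [-0.93661173  0.35036904] yaw 159.50433487618363 pf [ 0.00024826 -0.00047714] s range -0.05829944624442728 0.04622364509727871
```

```bash
python3 go.py .511 -.032 .060 -20.5
```

```text
shift [0.0374 0.0144 0.1442] spin 0.1883 | yaw now -9.7 tcp [ 0.4765 -0.0116  0.2042] t 14.4667 tilt [ 0.001 -0.001 -1.   ]
```

play_rows --targets "-1 0.037 0.014 0.02 0.1;-1 0.037 0.014 0.06 0.188;-1 0.037 0.014 0.1 0.188;-1 0.037 0.014 0.12 0.188;-1 0.037 0.014 0.12 0.188;-1 0.037 0.014 0.12 0.188"

```text
clock: 14.97
tcp_pos: [0.5097, -0.0316, 0.0835]
orientation: [-3.092, 0.558, 0.003]
contact_force: [0.4, -0.3, -0.2]
grip_width: 0.0855
gripper_force: 0.0
```

```bash
python3 go.py .511 -.032 .010 -20.5
```

```text
shift [ 0.0015 -0.0002  0.0735] spin 0.0008 | yaw now -20.5 tcp [ 0.5097 -0.0316  0.0835] t 14.9667 tilt [-0.002  0.    -1.   ]
```

play_rows --targets "-1 0.001 0 0.03 0;-1 0.001 0 0.055 0;-1 0.001 0 0.071 0;-1 0.001 0 0.071 0;-1 0.001 0 0.071 0;1 0.001 0 0.071 0;1 0.001 0 0.071 0;1 0.001 0 0.071 0" --squeeze 20

```text
clock: 15.63
tcp_pos: [0.5126, -0.0328, 0.0153]
orientation: [-3.09, 0.561, -0.006]
contact_force: [-1.4, 1.4, 7.6]
grip_width: 0.0627
gripper_force: 20.3
```

play_rows --targets "1 0 0 0 0;1 0 0 0 0;1 0 0 0 0;1 0 0 -0.03 0;1 0 0 -0.07 0;1 0 0 -0.1 0;1 0 0 -0.1 0;1 0 0 -0.1 0"

```text
clock: 16.3
tcp_pos: [0.5128, -0.0333, 0.116]
orientation: [-3.09, 0.561, -0.009]
contact_force: [-1.2, -0.0, -1.6]
grip_width: 0.0627
gripper_force: 22.1
```

```bash
python3 -W ignore - <<'E'
from lean import *
im=np.ascontiguousarray(r.grab_frame("side")[:,:,::-1]);cv2.imwrite("pics/s7.png",im);cv2.imwrite("pics/c7.png",r.grab_frame("scene")[:,:,::-1])
for g in(20,50,80):lean(g,im)
for n,f in(("side","s7"),("scene","c7")):
    cs,_=cv2.findContours(grey(cv2.imread(f"pics/{f}.png")),cv2.RETR_EXTERNAL,cv2.CHAIN_APPROX_NONE)
    p=proj(n,np.array(r.get_obs()["tcp_pos"])+[0,0,.028]);print(n,"G px",p.round())
    for c in cs:
        b=cv2.boundingRect(c)
        if cv2.contourArea(c)>80 and abs(b[0]+b[2]/2-p[0])<70 and abs(b[1]+b[3]/2-p[1])<70: print(cv2.contourArea(c),b,cv2.minAreaRect(c))
go(.62,.29,.2,-9.4)
E
```

```text
lean 52.8 widths [19.8 18.  17.5 14. ] foot rel G (u,z) [ 0.0423 -0.0621] axis offset at G 0.0239
lean -36.2 widths [2. 2. 2. 2.] foot rel G (u,z) [ 0.0136 -0.0592] axis offset at G -0.0459
lean 132.9 widths [2.8 3.8 4.5 5.5] foot rel G (u,z) [ 0.0985 -0.0225] axis offset at G 0.0835
side G px [322. 234.]
1011.0 (248, 284, 40, 36) ((267.8111572265625, 302.193115234375), (31.83892250061035, 39.96242904663086), 58.392494201660156)
635.0 (296, 221, 41, 31) ((316.0, 236.0), (30.0, 40.0), 90.0)
scene G px [340. 200.]
957.0 (320, 187, 35, 47) ((337.7000427246094, 210.89999389648438), (27.828041076660156, 47.434165954589844), 18.434947967529297)
shift [-0.0111 -0.3412 -0.0869] spin -0.1952 | yaw now -20.6 tcp [ 0.5104 -0.0333  0.1131] t 16.4 tilt [ 0.  0. -1.]
```

play_rows --targets "1 0 0 0.035 0;1 0 0 0.07 0;1 0 0 0.09 0;1 0 0 0.099 0;1 0 0 0.099 0;-1 0 0 0.099 0;-1 0 0 0.099 0;-1 0 0 0.099 0"

```text
clock: 17.07
tcp_pos: [0.5105, -0.0332, 0.0136]
orientation: [3.091, -0.561, -0.001]
contact_force: [0.2, -0.2, -0.4]
grip_width: 0.0856
gripper_force: 0.0
```

play_rows --targets "-1 0 0 0.003 0;-1 0 0 0.006 0;-1 0 0 0.006 0"

```text
clock: 17.32
tcp_pos: [0.5103, -0.0332, 0.0073]
orientation: [3.091, -0.561, -0.002]
contact_force: [0.6, -0.7, 0.1]
grip_width: 0.0852
gripper_force: 0.0
```

play_rows --targets "-1 0 0 0.003 0;-1 0 0 0.006 0;-1 0 0 0.006 0;1 0 0 0.006 0;1 0 0 0.006 0;1 0 0 0.006 0;1 0 0 0.006 0;1 0 0 0.006 0"

```text
clock: 17.98
tcp_pos: [0.5111, -0.0331, 0.0024]
orientation: [-3.091, 0.561, -0.001]
contact_force: [0.9, 1.4, 1.7]
grip_width: 0.0666
gripper_force: 22.0
```

play_rows --targets "-1 0 0 0 0;-1 0 0 0 0;-1 0 0 0.003 0;-1 0 0 0.006 0;-1 0 0 0.009 0;-1 0 0 0.009 0"

```text
clock: 18.48
tcp_pos: [0.5102, -0.0334, -0.0077]
orientation: [3.091, -0.561, -0.002]
contact_force: [0.1, -0.5, 0.5]
grip_width: 0.0853
gripper_force: 0.0
```

play_rows --targets "1 0 0 0 0;1 0 0 0 0;1 0 0 0 0;1 0 0 0 0;1 0 0 0 0;1 0 0 0 0"

```text
clock: 18.98
tcp_pos: [0.5107, -0.0334, -0.0068]
orientation: [3.091, -0.561, -0.0]
contact_force: [-0.3, -0.7, 1.5]
grip_width: 0.0668
gripper_force: 22.5
```

play_rows --targets "1 0 0 -0.04 0;1 0 0 -0.08 0;1 0 0 -0.12 -0.1;1 0 0 -0.16 -0.19;1 0 0 -0.195 -0.19;1 0 0 -0.197 -0.19;1 0 0 -0.197 -0.19;1 0 0 -0.197 -0.19"

```text
clock: 19.65
tcp_pos: [0.5103, -0.0333, 0.1894]
orientation: [3.13, -0.266, -0.001]
contact_force: [0.0, -0.3, -1.1]
grip_width: 0.0669
gripper_force: 24.3
```

```bash
python3 go.py .614 .277 .19 -9.4
```

```text
shift [ 0.0499 -0.3233 -0.0006] spin -0.0053 | yaw now -9.7 tcp [ 0.5103 -0.0333  0.1894] t 19.65 tilt [-0.001  0.    -1.   ]
```

play_rows --targets "1 0.02 -0.04 0 0;1 0.04 -0.08 0 0;1 0.05 -0.12 0 0;1 0.05 -0.16 0 0;1 0.05 -0.2 0 0;1 0.05 -0.24 0 0;1 0.05 -0.28 0 0;1 0.05 -0.315 0 0"

```text
clock: 20.32
tcp_pos: [0.6115, 0.2717, 0.1868]
orientation: [3.129, -0.263, -0.007]
contact_force: [0.0, 0.3, -1.5]
grip_width: 0.0671
gripper_force: 24.3
```

play_rows --targets "1 0 -0.008 0.01 0;1 0 -0.008 0.03 0;1 0 -0.008 0.05 0;1 0 -0.008 0.066 0;1 0 -0.008 0.066 0;1 0 -0.008 0.066 0"

```text
clock: 20.82
tcp_pos: [0.6128, 0.2757, 0.1212]
orientation: [3.127, -0.265, -0.007]
contact_force: [-0.2, 0.5, -1.1]
grip_width: 0.0666
gripper_force: 24.3
```

```bash
python3 go.py .614 .277 .1085 -9.4
```

```text
shift [ 0.001  -0.0015  0.0127] spin -0.0051 | yaw now -9.7 tcp [0.6128 0.2757 0.1212] t 20.8167 tilt [-0.004  0.003 -1.   ]
```

play_rows --targets "1 0.001 0 0.007 0;1 0.001 0 0.013 0;1 0.003 0 0.015 0;1 0.005 0 0.0175 0;1 0.0075 0 0.02 0;1 0.01 0 0.0225 0;1 0.01 0 0.0225 0"

```text
clock: 21.4
tcp_pos: [0.6259, 0.2753, 0.1029]
orientation: [-3.129, 0.266, -0.004]
contact_force: [0.5, 0.0, 5.2]
grip_width: 0.0671
gripper_force: 25.1
```

play_rows --targets "1 0 0 0.003 0;1 0.001 0 0.006 0;1 0.002 0 0.009 0;1 0.003 0 0.012 0;1 0.003 0 0.014 0;1 0.003 0 0.014 0"

```text
clock: 21.9
tcp_pos: [0.6329, 0.2742, 0.0913]
orientation: [-3.127, 0.269, -0.016]
contact_force: [6.1, -2.3, 9.7]
grip_width: 0.0667
gripper_force: 29.1
```

```bash
cat > tilt2.py <<'E'
from lean import *
im=np.ascontiguousarray(r.grab_frame("scene")[:,:,::-1]);cv2.imwrite("pics/c8.png",im);o=r.get_obs();print(o["contact_force"],o["tcp_pos"])
import os
k=len(os.listdir("pics"))
im2=np.ascontiguousarray(r.grab_frame("side")[:,:,::-1]);cv2.imwrite(f"pics/s8_{k}.png",im2)
# visible grey in scene near held pot; predicted foot disc centre px for leans
M=R.from_rotvec(o["orientation"]).as_matrix();u=M[:,0]*[1,1,0];G=np.array(o["tcp_pos"])+[0,0,.043]
for th in(30,40,50,60,70,79):
    t=np.radians(th);f=u*np.sin(t)-np.array([0,0,np.cos(t)]);e=u*np.cos(t)+np.array([0,0,np.sin(t)])
    C=G+.085*f;Pp=np.array([proj("scene",C+.02*(np.cos(a)*e+np.sin(a)*np.array([-u[1],u[0],0]))) for a in np.linspace(0,6.28,60)])
    print(th,"foot disc c",proj("scene",C).round(1),"lowest row",Pp[:,1].max().round(1),"side foot",proj("side",C).round(1))
m=grey(im);g=proj("scene",G);cs,_=cv2.findContours(m,cv2.RETR_EXTERNAL,cv2.CHAIN_APPROX_NONE)
for c in cs:
    b=cv2.boundingRect(c)
    if cv2.contourArea(c)>60 and abs(b[0]+b[2]/2-g[0])<60 and abs(b[1]+b[3]/2-g[1])<60: print(cv2.contourArea(c),b,"lowest pt",c[c[:,0,1].argmax()][0])
E
python3 -W ignore tilt2.py
```

```text
[ 6.40962406 -1.81397407  8.79921141] [0.63287798 0.27422913 0.09143166]
30 foot disc c [468.8 285.9] lowest row 290.3 side foot [192.2 312. ]
40 foot disc c [469.1 288.3] lowest row 291.6 side foot [188.1 306.8]
50 foot disc c [469.6 289.7] lowest row 291.9 side foot [184.3 301.4]
60 foot disc c [470.5 290. ] lowest row 291.9 side foot [181.1 295.8]
70 foot disc c [471.5 289.1] lowest row 291.9 side foot [178.4 290.3]
79 foot disc c [472.6 287.3] lowest row 291.2 side foot [176.5 285.4]
290.5 (421, 241, 21, 20) lowest pt [429 260]
1115.5 (463, 239, 33, 49) lowest pt [472 287]
775.0 (421, 202, 33, 31) lowest pt [434 232]
139.0 (479, 179, 24, 32) lowest pt [498 210]
```

play_rows --targets "1 0.001 0 0.002 0;1 0.002 0 0.004 0;1 0.002 0 0.004 0;1 0.002 0 0.004 0;1 0.002 0 -0.03 0;1 0.002 0 -0.07 0;1 -0.03 0 -0.11 0;1 -0.06 0 -0.14 0"

```text
clock: 22.67
tcp_pos: [0.5769, 0.2825, 0.2225]
orientation: [-3.129, 0.271, -0.004]
contact_force: [-0.6, 1.3, -0.7]
grip_width: 0.0672
gripper_force: 29.6
```

play_rows --targets "1 -0.04 0 -0.005 0;1 -0.08 0 -0.005 0;1 -0.1 0 -0.005 0;1 -0.1 0 -0.005 0;1 -0.1 0 -0.005 0"

```text
clock: 23.08
tcp_pos: [0.4761, 0.3007, 0.226]
orientation: [-3.13, 0.262, -0.002]
contact_force: [-0.1, 0.3, -0.5]
grip_width: 0.0667
gripper_force: 29.5
```

```bash
python3 -W ignore - <<'E'
from lean import *
o=r.get_obs();G=np.array(o["tcp_pos"])+[0,0,.043];print(o["tcp_pos"])
im=np.ascontiguousarray(r.grab_frame("side")[:,:,::-1]);cv2.imwrite("pics/s9.png",im)
im2=np.ascontiguousarray(r.grab_frame("scene")[:,:,::-1]);cv2.imwrite("pics/c9.png",im2)
print("G px",proj("side",G),proj("scene",G))
x,y=proj("side",G).astype(int);a=im[max(y-90,0):y+70,max(x-80,0):x+80];
x2,y2=proj("scene",G).astype(int);b=im2[max(y2-70,0):y2+90,x2-80:x2+80]
print("crop origins",(x-80,max(y-90,0)),(x2-80,max(y2-70,0)))
h=min(a.shape[0],b.shape[0]);cv2.imwrite("pics/g9.png",cv2.resize(np.hstack([a[:h],b[:h]]),None,fx=2.5,fy=2.5,interpolation=2))
E
```

```text
[0.4760906  0.30068713 0.2259997 ]
G px [252.40877936 287.36817215] [496.70565233 157.98509627]
crop origins (np.int64(172), np.int64(197)) (np.int64(416), np.int64(87))
```

View pics/g9.png

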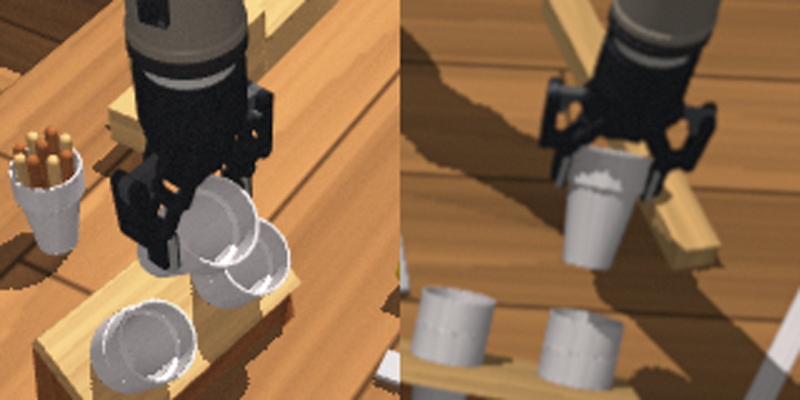

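```bash
python3 - <<'E'
from h import *
o=r.get_obs();u=np.array([np.cos(np.radians(-9.6)),np.sin(np.radians(-9.6)),0]);v=np.array([-u[1],u[0],0]);G0=np.array([.4761,.3007,.226])
for g in(.038,.043):
  for th in(30,35,40,45,50,55,60,70):
    G=G0+[0,0,g];t=np.radians(th);m=-u*np.sin(t)+np.array([0,0,np.cos(t)]);e=u*np.cos(t)+np.array([0,0,np.sin(t)])
    def circ(n,c,rr):return np.array([proj(n,c+rr*(np.cos(a)*e+np.sin(a)*v)) for a in np.linspace(0,6.28,90)])
    rm=circ("side",G+.015*m,.034);ft=circ("scene",G-.085*m,.02);rs=circ("scene",G+.015*m,.034);fs=circ("side",G-.085*m,.02)
    print(g,th,"side rim bbox",np.r_[rm.min(0),np.ptp(rm,0)].round(1),"scene foot low",ft[:,1].max().round(1),"x",ft[:,0].min().round(1),ft[:,0].max().round(1),"scene rim top",rs[:,1].min().round(1),"side foot left/bot",fs[:,0].min().round(1),fs[:,1].max().round(1))
for n,f in(("side","s9"),("scene","c9")):
    cs,_=cv2.findContours(grey(cv2.imread(f"pics/{f}.png")),cv2.RETR_EXTERNAL,cv2.CHAIN_APPROX_NONE)
    for c in cs:
        b=cv2.boundingRect(c);x,y=((252,290),(492,172))[n=="scene"]
        if cv2.contourArea(c)>60 and b[0]-3<x<b[0]+b[2]+3 and b[1]-3<y<b[1]+b[3]+3: print(n,cv2.contourArea(c),b,"left",c[c[:,0,0].argmin()][0],"low",c[c[:,0,1].argmax()][0])
E
```

```text
0.038 30 side rim bbox [237.  269.   35.9  34.9] scene foot low 199.4 x 477.9 496.1 scene rim top 148.3 side foot left/bot 228.9 315.7
0.038 35 side rim bbox [237.8 269.   35.1  35.8] scene foot low 199.7 x 478.1 496.4 scene rim top 149.2 side foot left/bot 226.6 312.9
0.038 40 side rim bbox [238.7 269.1  34.2  36.6] scene foot low 199.8 x 478.3 496.7 scene rim top 149.9 side foot left/bot 224.5 310.1
0.038 45 side rim bbox [239.6 269.4  33.2  37.2] scene foot low 199.8 x 478.6 497.2 scene rim top 150.1 side foot left/bot 222.5 307.1
0.038 50 side rim bbox [240.4 269.8  32.2  37.6] scene foot low 199.8 x 479.0 497.7 scene rim top 149.7 side foot left/bot 220.7 304.1
0.038 55 side rim bbox [241.3 270.3  31.1  37.8] scene foot low 199.8 x 479.4 498.2 scene rim top 148.9 side foot left/bot 219.0 300.9
0.038 60 side rim bbox [242.1 270.9  30.1  37.7] scene foot low 199.8 x 479.9 498.9 scene rim top 148.0 side foot left/bot 217.5 297.7
0.038 70 side rim bbox [243.6 272.3  28.1  37. ] scene foot low 199.2 x 481.0 500.3 scene rim top 146.1 side foot left/bot 215.0 291.2Traceback (most recent call last):
  File "<stdin>", line 7, in <module>
  File "<stdin>", line 6, in circ
  File "h.py", line 18, in proj
    c=r.camera_info(n); f=240/np.tan(np.radians(c["fov_y"])/2)
ValueError: time passes only in moves, steps and waits
```

play_rows --targets "1 -0.01 -0.012 0 0;1 -0.019 -0.022 0.01 0;1 -0.019 -0.022 0.035 0;1 -0.019 -0.022 0.06 0;1 -0.019 -0.022 0.071 0;1 -0.019 -0.022 0.071 0;1 -0.019 -0.022 0.071 0"

```text
clock: 23.77
tcp_pos: [0.4624, 0.3246, 0.154]
orientation: [3.129, -0.268, -0.001]
contact_force: [0.2, 1.2, 0.0]
grip_width: 0.067
gripper_force: 29.5
```

```bash
python3 go.py .4606 .3256 .155 -9.6
python3 - <<'E'
from h import *
im=np.ascontiguousarray(r.grab_frame("side")[:,:,::-1]);cv2.imwrite("pics/s10.png",im)
cv2.imwrite("pics/c10.png",r.grab_frame("scene")[:,:,::-1])
for f in("s10","c10"):
    cs,_=cv2.findContours(grey(cv2.imread(f"pics/{f}.png")),cv2.RETR_EXTERNAL,cv2.CHAIN_APPROX_NONE)
    for c in cs:
        b=cv2.boundingRect(c)
        if cv2.contourArea(c)>150: print(f,cv2.contourArea(c),b)
E
```

```text
shift [-0.002  -0.0007 -0.001 ] spin -0.0031 | yaw now -9.8 tcp [0.4624 0.3246 0.154 ] t 23.7667 tilt [-0.001  0.001 -1.   ]
s10 690.5 (168, 427, 37, 53)
s10 1650.0 (487, 352, 91, 63)
s10 543.0 (322, 337, 71, 28)
s10 579.0 (465, 324, 33, 42)
s10 1727.0 (208, 288, 80, 66)
s10 516.5 (0, 259, 72, 59)
s10 549.0 (176, 257, 30, 42)
s10 499.0 (382, 237, 105, 53)
s10 8092.5 (520, 159, 88, 218)
s10 2908.0 (527, 39, 43, 122)
s10 15595.0 (94, 27, 334, 241)
s10 235.5 (504, 24, 31, 33)
s10 1829.0 (404, 0, 77, 50)
c10 430.0 (416, 295, 33, 39)
c10 307.5 (471, 251, 22, 20)
c10 290.0 (421, 241, 21, 20)
c10 806.5 (471, 211, 34, 32)
c10 777.0 (421, 202, 33, 32)
c10 851.0 (548, 182, 48, 82)
c10 1041.0 (485, 163, 33, 48)
c10 316.5 (405, 161, 15, 43)
c10 583.5 (215, 137, 106, 67)
c10 1022.5 (319, 77, 55, 49)
c10 2838.5 (490, 0, 86, 75)
c10 242.5 (334, 0, 27, 27)
```

```bash
python3 - <<'E'
from h import *
m=grey(cv2.imread("pics/c10.png"))
for y in range(200,213):
    k=np.where(m[y,470:530])[0]+470; print(y,k.min() if len(k) else None,k.max() if len(k) else None,len(k))
u=np.array([.9855,-.169,0]);v=np.array([.169,.9855,0])
F=np.array([.5145,.3158,.139])
for th in(40,45,50):
    t=np.radians(th);e=u*np.cos(t)+np.array([0,0,np.sin(t)])
    P=np.array([proj("scene",F+.02*(np.cos(a)*e+np.sin(a)*v)) for a in np.linspace(0,6.28,12)]);print(th,"foot",P.min(0),P.max(0))
E
```

```text
200 485 505 21
201 485 505 21
202 485 505 21
203 485 504 20
204 485 504 20
205 485 503 19
206 485 503 19
207 486 503 18
208 488 502 15
209 491 502 12
210 495 501 7
211 476 488 13
212 476 492 17
40 foot [482.60485685 207.84621483] [500.00041573 212.14202172]
45 foot [482.58116032 208.31381973] [499.97654281 211.78742927]
50 foot [482.55847789 208.42121273] [499.98145345 211.59951374]
```

play_rows --targets "1 0 0.003 0 0;1 0 0.005 0 0;1 0.005 0.005 0.006 0;1 0.01 0.005 0.012 0;1 0.015 0.005 0.018 0;1 0.02 0.005 0.024 0;1 0.02 0.005 0.024 0;1 0.02 0.005 0.024 0"

```text
clock: 24.53
tcp_pos: [0.4805, 0.3164, 0.1293]
orientation: [3.129, -0.266, -0.002]
contact_force: [-0.9, 1.0, 0.2]
grip_width: 0.067
gripper_force: 29.5
```

play_rows --targets "1 0.004 0 0.004 0;1 0.008 0 0.008 0;1 0.012 0 0.012 0;1 0.016 0 0.016 0;1 0.019 0 0.019 0;1 0.019 0 0.019 0"

```text
clock: 25.03
tcp_pos: [0.4997, 0.3129, 0.1103]
orientation: [3.129, -0.267, -0.001]
contact_force: [0.3, -0.6, -0.7]
grip_width: 0.0671
gripper_force: 29.5
```

play_rows --targets "1 0.003 -0.001 0.003 0;1 0.006 -0.002 0.006 0;1 0.008 -0.002 0.008 0;1 0.008 -0.002 0.008 0;1 0.008 -0.002 0.008 0"

```text
clock: 25.45
tcp_pos: [0.5075, 0.3141, 0.103]
orientation: [3.13, -0.266, -0.0]
contact_force: [0.8, 0.2, -1.3]
grip_width: 0.0672
gripper_force: 29.5
```

play_rows --targets "1 0.002 0 0.002 0;1 0.004 -0.001 0.004 0;1 0.004 -0.001 0.006 0;1 0.004 -0.001 0.006 0;1 0.004 -0.001 0.006 0"

```text
clock: 25.87
tcp_pos: [0.5117, 0.3145, 0.0975]
orientation: [3.13, -0.266, 0.001]
contact_force: [-1.1, -0.7, 2.9]
grip_width: 0.0669
gripper_force: 31.3
```

```bash
cat > bb.py <<'E'
from h import *
im=np.ascontiguousarray(r.grab_frame("side")[:,:,::-1]);cv2.imwrite("pics/s11.png",im)
im2=np.ascontiguousarray(r.grab_frame("scene")[:,:,::-1]);cv2.imwrite("pics/c11.png",im2)
for n,f,(x0,y0,x1,y1) in(("side",im,(190,260,300,370)),("scene",im2,(410,180,520,280))):
    cs,_=cv2.findContours(grey(f),cv2.RETR_EXTERNAL,cv2.CHAIN_APPROX_NONE)
    for c in cs:
        b=cv2.boundingRect(c)
        if cv2.contourArea(c)>150 and x0<b[0]+b[2]/2<x1 and y0<b[1]+b[3]/2<y1: print(n,cv2.contourArea(c),b)
E
python3 bb.py
```

```text
side 968.5 (208, 313, 50, 41)
side 744.5 (256, 284, 32, 36)
side 548.0 (176, 257, 30, 42)
scene 306.0 (471, 251, 22, 20)
scene 292.0 (421, 241, 21, 20)
scene 777.0 (421, 202, 33, 31)
scene 1233.0 (471, 196, 38, 47)
scene 316.5 (405, 161, 15, 43)
```

play_rows --targets "1 0.001 0 0.002 0;1 0.002 0 0.003 0;1 0.003 0 0.004 0;1 0.003 0 0.004 0"

```text
clock: 26.3
tcp_pos: [0.5123, 0.314, 0.0951]
orientation: [3.128, -0.266, -0.005]
contact_force: [-12.3, -4.7, 24.6]
grip_width: 0.0671
gripper_force: 42.7
```

play_rows --targets "1 0.001 0 0.001 0;1 0.002 0 0.003 0;1 0.002 0 0.003 0;1 0.002 0 0.003 0"

```text
clock: 26.63
tcp_pos: [0.5153, 0.3144, 0.0914]
orientation: [-3.13, 0.264, 0.002]
contact_force: [-6.8, -2.9, 13.4]
grip_width: 0.0673
gripper_force: 33.0
```

```bash
python3 bb.py
```

```text
side 911.5 (208, 314, 49, 40)
side 779.5 (255, 284, 33, 36)
scene 305.5 (471, 251, 22, 20)
scene 287.5 (421, 241, 21, 20)
scene 774.0 (421, 202, 33, 31)
scene 1146.5 (471, 198, 37, 45)
scene 317.0 (405, 161, 15, 43)
```

play_rows --targets "1 0.001 0 0.001 0;1 0.002 0 0.003 0;1 0.002 0 0.003 0"

```text
clock: 26.98
tcp_pos: [0.5153, 0.3146, 0.0907]
orientation: [3.13, -0.263, -0.006]
contact_force: [-18.8, -7.6, 35.8]
grip_width: 0.0666
gripper_force: 35.4
```

play_rows --targets "-1 -0.002 0 -0.002 0;-1 -0.002 0 -0.002 0;-1 -0.002 0 -0.002 0;-1 -0.002 0 -0.002 0;-1 -0.002 0 -0.03 0;-1 -0.002 0 -0.07 0;-1 -0.002 0 -0.11 0;-1 -0.03 0 -0.13 0"

```text
clock: 27.65
tcp_pos: [0.4951, 0.3175, 0.2214]
orientation: [-3.126, 0.275, -0.011]
contact_force: [0.8, -0.1, 0.1]
grip_width: 0.0853
gripper_force: 0.0
```

```bash
cat > sub.py <<'E'
# sub-pixel stack tops: averaged frames, rim edge of the silhouette against wood (saturation step) in scene
from h import *
N=6;f=np.mean([r.grab_frame("scene").astype(float) for _ in range(N)],0);sat=f.max(2)-f.min(2)
cen=np.array([.5502,.2505,.085]);y=np.radians(-9.4);ex=np.array([np.cos(y),np.sin(y),0]);ey=np.array([-ex[1],ex[0],0]);t=np.radians(40);pz=np.array([0,0,np.cos(t)])-np.sin(t)*ex;px=np.array([0,0,np.sin(t)])+np.cos(t)*ex
for s,h in((1,.09),(-1,.06)):
    for nm,hh,d in(("top",h,-1),("step",h-.03,-1)):
        P=[proj("scene",cen+s*.06*ey+hh*pz+.034*(np.cos(a)*px+np.sin(a)*ey)) for a in np.linspace(0,6.28,40)]
        P=np.array(P);print(s,nm,"pred top row",P[:,1].min().round(2),"x",P[P[:,1].argmin(),0].round(1))
        if nm=="top":
            xc=P[:,0].mean();best=[]
            for x in range(int(xc)-12,int(xc)+13):
                col=sat[185:240,x];k=np.where(col<45)[0]
                if len(k) and k[0]>0: i=k[0];best.append((185+i-1+(col[i-1]-45)/(col[i-1]-col[i]),x))
            best.sort();print("   seen top rows",np.round(best[:5],2).tolist())
E
python3 bb.py;python3 sub.py
```

```text
side 1392.0 (208, 314, 49, 40)
side 1015.5 (248, 284, 40, 36)
scene 305.0 (471, 251, 22, 20)
scene 292.0 (421, 241, 21, 20)
scene 776.0 (421, 202, 33, 31)
scene 1189.0 (471, 198, 38, 45)
scene 317.5 (405, 161, 15, 43)
1 top pred top row 198.57 x 481.4
   seen top rows [[197.5, 484.0], [197.52, 485.0], [197.53, 483.0], [197.57, 482.0], [197.58, 481.0]]
1 step pred top row 211.04 x 478.7
-1 top pred top row 201.88 x 427.5
   seen top rows [[201.38, 430.0], [201.39, 431.0], [201.41, 429.0], [201.42, 427.0], [201.43, 428.0]]
-1 step pred top row 214.13 x 426.6
```

```bash
python3 - <<'E'
import cv2,numpy as np
f=cv2.imread("pics/scene0.png").astype(float);sat=f.max(2)-f.min(2)
for n,xs in(("L.06 pred 211.04",range(468,500)),("R.03 pred 214.13",range(418,448))):
    b=[]
    for x in xs:
        col=sat[185:240,x];k=np.where(col<45)[0]
        if len(k) and k[0]>0:i=k[0];b.append((185+i-1+(col[i-1]-45)/(col[i-1]-col[i]),x))
    b.sort();print(n,np.round(b[:5],2).tolist())
E
```

```text
L.06 pred 211.04 [[209.59, 482.0], [209.6, 481.0], [209.62, 479.0], [209.62, 480.0], [209.64, 478.0]]
R.03 pred 214.13 [[192.08, 418.0], [197.33, 419.0], [213.68, 430.0], [213.69, 428.0], [213.69, 429.0]]
```

```bash
python3 -c "
from bench import r
print(r.hand_in())"
```

```text
the job is handed in; nothing more can be done
None
```

Both pots are nested mouth up, one on each rack stack, and in the camera images both rims sit within about 1 mm of fully home. The job is handed in at about 28 s. The highest wrist force I saw was about 55 N, while tilting the first pot against the bench. The full pot did not move in the pictures; I did not check the mallet and timber again at the end, but the arm went nowhere near them.

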